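# Load and index the rack-and-pinion slide

## Task

Stand the smaller of the two loose tins upright in the round nest on the slide's carriage and let go of it. Then turn the black handwheel until the carriage's pointer stands opposite the pointed index rider on the scale, and finally swing the lock lever fully home so that it lies in line with the slide. Leave the larger tin where it stands.

Things in the scene. Friction and masses are not known exactly. Their poses are not given: they have to be found in the camera images.
- slide_base: Grey bench slide fixed to the worktop, base plate 110 x 380 x 12 mm. Origin: worktop height, under the carriage's start. Plate x -66..44, y -175..205 mm. +y runs along the slide to the handwheel (y 165), -x is its front (scale, pointers), z up. Lever block 48 x 36 x 64 mm high at y -135. Carriage plate 74 x 90 mm travels 44 mm each way; its rack bar then juts up to 40 mm past the plate's +y end.
- nest_floor (a point): Centre of the nest's floor on the carriage, 34 mm above the worktop: shallow aluminium dish, inner diameter 74 mm, rim 8 mm high above the floor and 4 mm thick. Moves with the carriage.
- carriage_pointer (a point): Tip of the tapered dark pointer on the front (-x) edge of the carriage, 28 mm above the worktop and 48 mm in front of the slide's centre line. Moves with the carriage; it is straight in front of the nest's centre.
- index_tip (a point): Tip of the pointed index rider, a dark block 10 x 16 x 14 mm fixed on the scale ledge with a wedge point to the carriage and a cone spike 20 mm high on top; the tip is 28 mm above the worktop, 24 to 36 mm along the slide from the carriage's start, either side. A flat plain rider on the other side means nothing. Set when carriage_pointer and index_tip have the same y in the slide's frame (within 3 mm).
- wheel_grip (a point): Centre of the round black fluted handwheel, half-way up its rim (110 mm above the worktop): diameter 60 mm, rim 100 to 120 mm above the worktop, hub top 124 mm, vertical axis. Can be gripped from above across its diameter at any yaw; below it is a 12 mm gap, then the housing 50 x 50 mm, 88 mm high with its dial.
- handwheel (a joint): Angle of the handwheel in rad, 0 at the start, positive counter-clockwise seen from above. The carriage moves 8 mm along the slide's +y (towards the handwheel) per positive rad, by rack and pinion. Turns with light friction (about 0.1 N m) and stays where it is left.
- lock_lever (a joint): Lock lever angle in rad: 0 fully home (locked: arm in line with the slide, pointing to the slide's -y, away from the carriage), 1.5 fully released (arm to the front, -x). Starts released, 1.0 to 1.45. Stops at 0 and 1.5; light friction (0.06 N m), stays where left. Turns counter-clockwise from above to lock.
- lever_grip (a point): On the lever's upright round black handle, diameter 18 mm, 72 to 122 mm above the worktop; this point is 102 mm above the worktop, on the handle's axis, 55 mm from the lever's pivot. The arm below it is 71 to 78 mm above the worktop.
- lever_pivot (a point): Point on the lock lever's vertical turning axis, 102 mm above the worktop.
- tin_short_center (a point): Centre (35 mm up) of the smaller loose tin, the one to load: upright, body diameter 60 mm, slip lid (top 11 mm) 62 mm, height 70 mm, about 0.13 kg. Stands left of the slide, in the nearer or the farther of two places; behind the far one is the fixed conveyor (front face at x 0.66 m, up to 146 mm high), so the gripper is best closed left-right there.
- tin_tall_center (a point): Centre (41 mm up) of the larger loose tin, which stays where it is: diameter 68 mm, height 82 mm.
- tin_short: The smaller tin itself, origin at the centre of its underside.

How it is judged:
By the outcome, as a careful person would: the job done as asked, in the order asked, and still so for the second after the job is handed in, with the robot touching nothing.
It also fails if it takes over 72 s, if anything falls off the work surface, if the arm or the gripper's body presses on something with over 40 N, if the wrist force passes 120 N, or if a joint passes its speed limit or range.

## Robot

A 7-joint arm with a two-finger parallel gripper is mounted at the origin on a cart in front of the work surface, level with it; the furniture and walls round the work are solid. World frame = base frame: x ahead of the robot, y to its left, z up, the work surface at z = 0. Lengths are in m, angles in degrees, forces in N, time in s.
With the tool pointing down it reaches from about 0.425 to 0.875 m from the base axis. Payload 4.7 kg.
Tool frame: the origin (TCP) lies at the very end of the fingers, on their centre line; the grasp point (between the pads) lies 19 mm behind it (pinch_z is the distance from the TCP to the grasp point, in m); z points along the fingers, y is the direction in which the jaws open and shut (so a half turn about z gives the same grasp; the last joint's range is limited). The gripper opens to 87 mm and grips with 3 to 60 N. Pads are 19 mm wide; open, the fingers measure 117 mm over their backs; the gripper's body (75 mm by 190 mm) begins 51 mm behind the grasp point.
Start: joints at [0.808, 18.392, -4.016, 83.108, 1.295, 78.541, -3.26], TCP at [0.65, -0, 0.223] pointing down, gripper open.
Joint ranges: [-163.93, 163.93], [-17.29, 119.83], [-79.2, 71.16], [3.27, 140.29], [-89.18, 269.18], [5.43, 117.66], [-154.24, 154.24]. Speed limits (degrees/s): [147.25, 147.25, 180, 180, 180, 180, 180].

## Interface

Orientations are given as [roll, pitch, yaw] about the fixed x, y, z axes, in that order (R = Rz(yaw) Ry(pitch) Rx(roll)).
In Python, from cell import get_obs, read_camera, camera_params, sign_off, pinch_z gives the robot as it stands.
- The arm moves only by the shell command python3 -m handwheel 'ROWS' [FORCE]. ROWS is JSON, a list of rows, each a list of 5 numbers: the finger opening in m, from 0 to 0.087, then the shift along the tool's x, y, z in m, then the turn about the tool's z in rad. In form: [[jaw, tx, ty, tz, twist], ...]. A call has 1 to 20 rows; each row is the pose to reach, as a shift and turn from the pose commanded when the call began, along the tool's axes at that moment; what a row does not reach only later rows make up. A row lasts 1/10 s, in which the tool goes at most 50 mm and 8.59 degrees, less where a joint would pass 70% of its speed; a pose out of reach is approached as far as the arm can. A call with a gripper value outside its range is refused whole. The fingers move at their own pace and stop on an object; FORCE is the grip in N (left out, the last holds). Time passes only in rows, so rows that repeat a pose let the fingers close. It gives the time, the measured TCP pose, the force and the opening at its end, in the units of the state.
- get_obs(): the state, without advancing time (a new reading comes with each control period).
- read_camera(name): name is "scene" or "side" or "wrist"; returns the picture (400x640x3 uint8, blue, green, red); there is no depth.
- camera_params(name): a dict with "camera_matrix" (3x3 intrinsics, pixels), "R" (3x3) and "t" (3): a world point X has camera coordinates R X + t. Camera axes: x right, y down, z forward; pixel columns grow to the right and rows downward; lengths in m; the calibration is good to about 2 mm. A picture is of the moment at which its call begins: read the wrist's pose just before it. camera_params takes no time and is no camera call; for the wrist camera it gives the pose at the moment of the call.
- sign_off(): hands the job in, once; it reports no verdict.
The state is a dict: "time_s": time; "qpos": joint angles; "joint_velocities": joint speeds; "effort": joint torques, N m; "tool_pos": TCP position; "tool_rot": TCP orientation; "force": force on the tool from outside, world axes, zero at the start; "wrist_torque": the same for the moment, N m; "grip_width": finger opening in m.
Only numpy, scipy, OpenCV 4.12 (cv2) and the standard library are available. Lean on these libraries where they do the work, as an engineer would, in place of code of your own. Each camera call takes 0.05 s, during which the arm holds its last target.

## Working session

There is one attempt and no reset: what is moved stays moved. The work goes in short steps, Python scripts to look and compute and a shell command to move; the robot and the scene stay as the last step left them, time stands still between calls to the robot, and variables do not carry over. Pictures are saved under pics/ and viewed, and the job is handed in when it is done.

```bash
mkdir -p pics; ls; cat > h.py <<'E'
import numpy as np,cv2
from cell import *
def P(n):
    c=camera_params(n);return np.array(c["camera_matrix"]),np.array(c["R"]),np.array(c["t"])
def ray(n,u,v,z,p=None):
    K,R,t=p or P(n)
    d=R.T@np.linalg.inv(K)@[u,v,1];o=-R.T@t
    return o+d*(z-o[2])/d[2]
def proj(n,X,p=None):
    K,R,t=p or P(n)
    q=K@(R@np.array(X)+t);return q[:2]/q[2]
E
python3 - <<'E'
from h import *
o=get_obs();print(o['time_s'],o['tool_pos'],o['tool_rot'],o['force'],o['grip_width'],pinch_z)
for n in("scene","side","wrist"):
    p=P(n);print(n,(-p[1].T@p[2]).round(3),p[0][0,0]);cv2.imwrite(f"pics/{n}0.png",read_camera(n))
E
```

```text
pics
0.0 [ 6.49437627e-01 -5.57718026e-05  2.21447053e-01] [-1.79888925e+02  6.17753846e-03  9.00022061e+01] [0.57865461 0.6617647  0.36151051] 0.08661534195474813 0.0187
scene [-0.159  0.703  0.49 ] 474.32450306728003
side [ 0.498 -1.111  0.808] 501.1403350975603
wrist [0.65  0.069 0.382] 312.17183628335704
```

View pics/scene0.png

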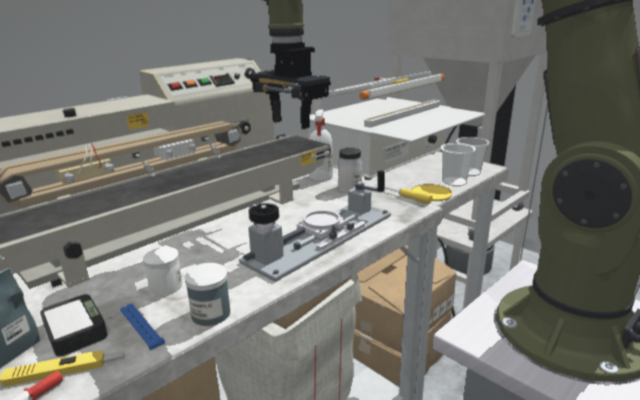

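View pics/side0.png

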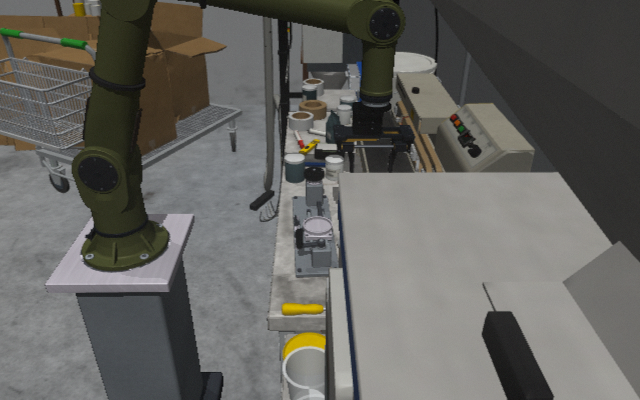

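View pics/wrist0.png

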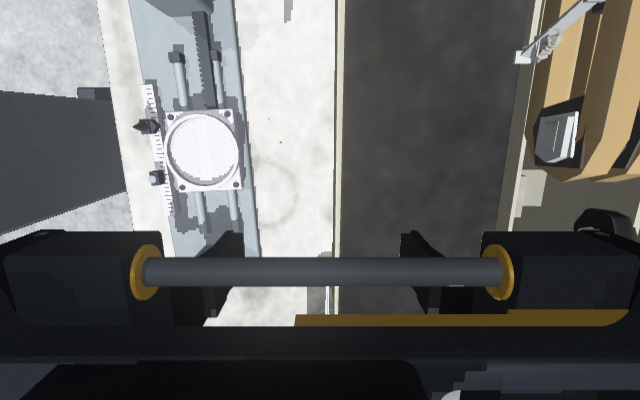

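```bash
python3 - <<'E'
from h import *
s=cv2.imread("pics/scene0.png");cv2.imwrite("pics/s1.png",cv2.resize(s[190:340,120:400],None,fx=2.8,fy=2.8,interpolation=2))
s=cv2.imread("pics/side0.png");cv2.imwrite("pics/s2.png",cv2.resize(s[140:290,270:370],None,fx=4,fy=4,interpolation=2))
s=cv2.imread("pics/wrist0.png");cv2.imwrite("pics/s3.png",cv2.resize(s[0:240,90:290],None,fx=2.5,fy=2.5,interpolation=2))
for u,v in[(203,150),]:print(ray("wrist",u,v,.042))
print(ray("wrist",147,126,.048),ray("wrist",155,178,.03))
# tins lid tops
print(ray("scene",162,256,.07),ray("scene",207,272,.082))
print(ray("scene",162,256,.082),ray("scene",207,272,.07))
print(ray("side",334,160,.07),ray("side",294,159,.082))
E
```

```text
[0.52179227 0.03830833 0.042     ]
[0.46811872 0.06354465 0.048     ] [0.45931869 0.00548416 0.03      ]
[0.56819228 0.38863613 0.07      ] [0.44450679 0.37202982 0.082     ]
[0.54739864 0.39761594 0.082     ] [0.46227316 0.36229722 0.07      ]
[0.5778019  0.37837541 0.07      ] [0.44606988 0.36166062 0.082     ]
```

View pics/s1.png

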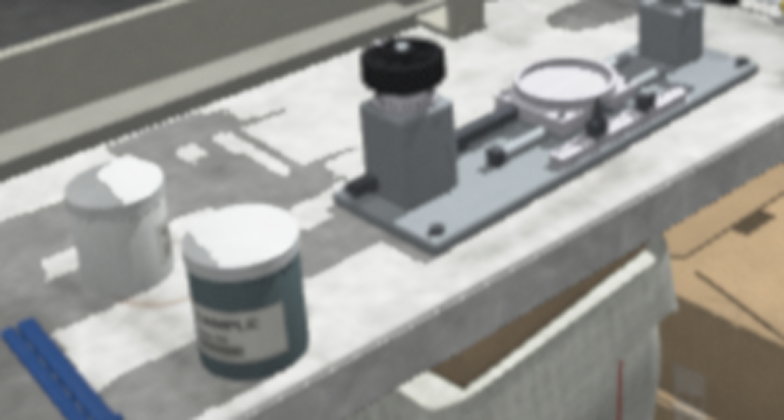

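View pics/s2.png

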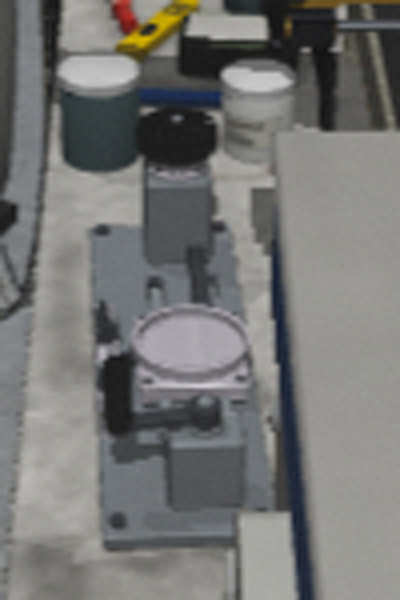

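View pics/s3.png

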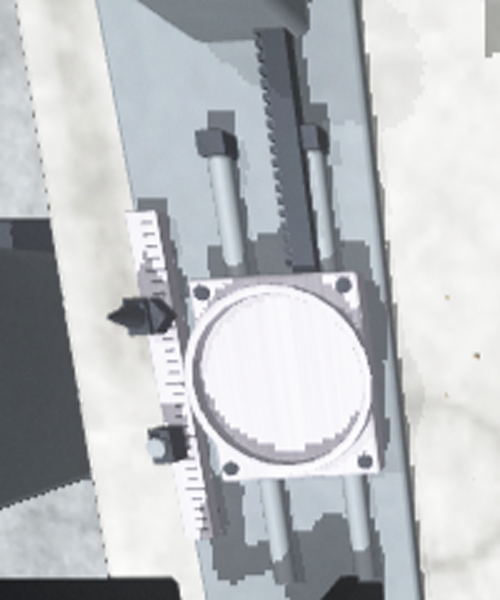

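The white tin (scene 162,270) is the smaller one and stands in the far place. The spiked rider (wrist 147,126) is on the +y side and the plain one is at 155,178. I'll back the arm up so the wrist camera sees the whole slide.

```bash
python3 -m handwheel '[[0.087,-0.03,-0.03,-0.015,0],[0.087,-0.06,-0.06,-0.03,0],[0.087,-0.09,-0.09,-0.045,0],[0.087,-0.12,-0.12,-0.06,0],[0.087,-0.12,-0.12,-0.06,0],[0.087,-0.12,-0.12,-0.06,0],[0.087,-0.12,-0.12,-0.06,0]]'
python3 - <<'E'
from h import *
import pickle
p=P("wrist");im=read_camera("wrist");cv2.imwrite("pics/w1.png",im);pickle.dump(p,open("w1.pkl","wb"))
o=get_obs();print(o['time_s'],o['tool_pos'],o['joint_velocities'],(-p[1].T@p[2]).round(3))
cv2.imwrite("pics/w1z.png",cv2.resize(im[0:270,180:470],None,fx=2.2,fy=2.2,interpolation=2))
s=read_camera("scene");cv2.imwrite("pics/s4full.png",s);cv2.imwrite("pics/s4.png",cv2.resize(s[170:290,220:420],None,fx=4,fy=4,interpolation=2))
E
```

```text
time_s: 0.85
tool_pos: [0.5304, -0.1186, 0.282]
tool_rot: [-180.0, -0.0, 90.1]
force: [-0.7, 0.0, -0.9]
grip_width: 0.0868
0.9 [ 0.53043029 -0.1183647   0.28167485] [-0.24615409  0.51450954  0.01789766 -0.05902317  0.08212147  0.20512858
 -0.06063286] [ 0.53  -0.05   0.443]
```

View pics/w1z.png

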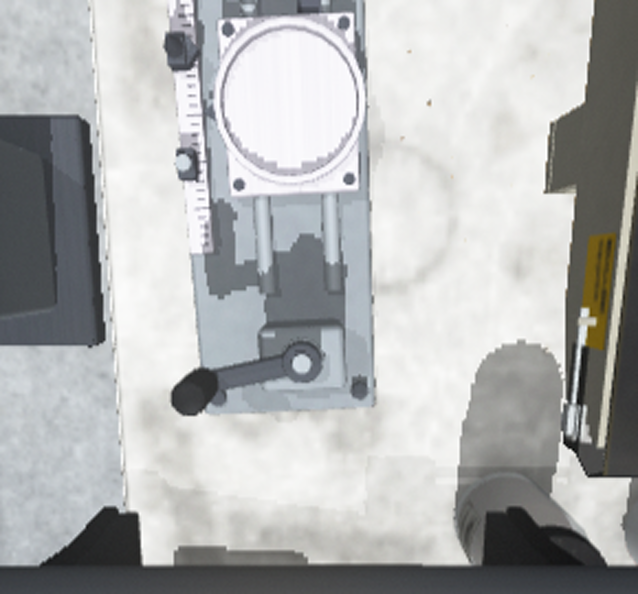

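View pics/s4.png

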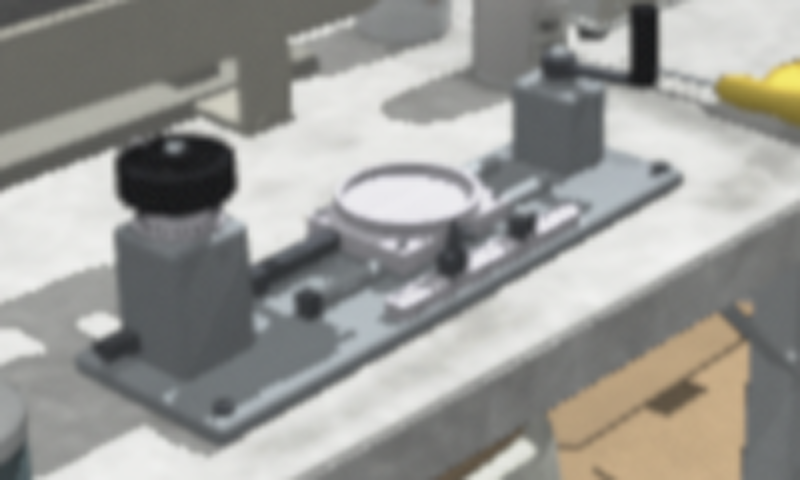

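```bash
python3 - <<'E'
from h import *
import pickle
p=pickle.load(open("w1.pkl","rb"))
f=lambda x,y,z:ray(0,180+x/2.2,y/2.2,z,p)[:2]
n=f(290,100,.042);print("nest",n)
a,b,c=f(203,415,.012),f(375,404,.012),f(370,0,.012)
print("corners",a,b,c,"yawx",np.degrees(np.arctan2(*(b-a)[::-1])),"yawy",np.degrees(np.arctan2(-(c-b)[0],(c-b)[1])))
print("pivot",[f(301,362,z) for z in(.08,.09,.102)],"handle",f(189,390,.122))
print("idx base",f(178,50,.028),"tip",f(203,48,.028), "plain",f(187,163,.028))
q=P("scene")
print("wheel hub",ray(0,220+175/4,170+150/4,.122,q))
E
```

```text
nest [0.51903262 0.03593142]
corners [ 0.46143136 -0.14210398] [ 0.57145086 -0.13468397] [0.56279092 0.09306425] yawx 3.8583384815407165 yawy 2.177575816405975
pivot [array([ 0.52523599, -0.09876724]), array([ 0.52537824, -0.0974171 ]), array([ 0.52554894, -0.09579692])] handle [ 0.4728795  -0.10647295]
idx base [0.45802794 0.06354594] tip [0.47162278 0.06455249] plain [0.46042464 0.00636863]
wheel hub [0.50602919 0.20097968 0.122     ]
```

```bash
python3 -m handwheel '[[0.087,0.04,0,-0.01,0],[0.087,0.085,0,-0.02,0],[0.087,0.13,0,-0.02,0],[0.087,0.17,0,-0.02,0],[0.087,0.2,0,-0.02,0],[0.087,0.2,0,-0.02,0],[0.087,0.2,0,-0.02,0],[0.087,0.2,0,-0.02,0]]'
python3 - <<'E'
from h import *
import pickle
p=P("wrist");im=read_camera("wrist");pickle.dump(p,open("w2.pkl","wb"));cv2.imwrite("pics/w2.png",im)
cv2.imwrite("pics/w2z.png",cv2.resize(im[0:270,180:470],None,fx=2.2,fy=2.2,interpolation=2))
E
```

```text
time_s: 1.75
tool_pos: [0.5302, 0.079, 0.302]
tool_rot: [-180.0, 0.0, 89.9]
force: [-0.4, -0.2, -0.5]
grip_width: 0.0871
```

View pics/w2z.png

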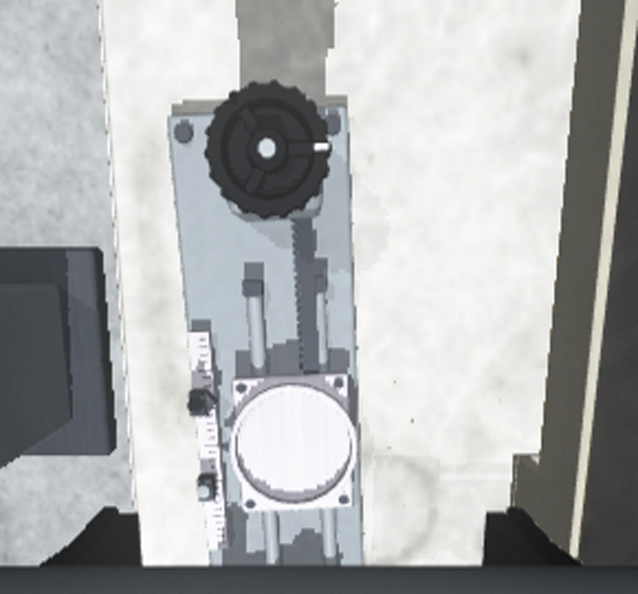

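```bash
python3 - <<'E'
from h import *
import pickle
p=pickle.load(open("w2.pkl","rb"));p1=pickle.load(open("w1.pkl","rb"))
f=lambda x,y,z:ray(0,180+x/2.2,y/2.2,z,p)[:2]
w=f(266,147,.124);n=f(294,442,.042);print("wheel",w,"nest",n)
d=w-n;print("yaw",np.degrees(np.arctan2(-d[0],d[1])),np.hypot(*d))
im=cv2.imread("pics/w2.png")
m=(im.max(2)<60).astype(np.uint8);m[:, :270]=0;m[:,335:]=0;m[105:]=0
c=max(cv2.findContours(m,0,2)[0],key=cv2.contourArea);e=cv2.fitEllipse(cv2.convexHull(c));print(e)
print("wheel by ellipse",ray(0,*e[0],.12,p)[:2],ray(0,*e[0],.115,p)[:2])
for nm,pp in(("w1",p1),("w2",p)):
    im=cv2.imread(f"pics/{nm}.png");g=(im.min(2)>205).astype(np.uint8);g[:,:288]=0;g[:,345:]=0
    if nm=="w1":g[110:]=0
    else:g[:165]=0;g[240:]=0
    g=cv2.morphologyEx(g,cv2.MORPH_OPEN,np.ones((5,5)))
    c=max(cv2.findContours(g,0,2)[0],key=cv2.contourArea);e=cv2.fitEllipse(cv2.convexHull(c));print(nm,e,ray(0,*e[0],.042,pp)[:2],ray(0,*e[0],.036,pp)[:2])
E
```

```text
wheel [0.50981153 0.20044118] nest [0.51956063 0.03998798]
yaw 3.4770019212988226 0.16074909912468582
((301.1953430175781, 67.37006378173828), (43.33538055419922, 47.68301773071289), 173.81393432617188)
wheel by ellipse [0.50985054 0.20053676] [0.50955    0.20130085]
w1 ((311.65264892578125, 44.715736389160156), (59.339534759521484, 63.21055221557617), 170.9101104736328) [0.51884299 0.03672155] [0.51867002 0.03801682]
w2 ((313.0640869140625, 198.68060302734375), (47.544898986816406, 52.34703063964844), 92.42496490478516) [0.51878732 0.04318414] [0.51862098 0.04168703]
```

```bash
python3 -m handwheel '[[0.087,0.03,0.005,0,-0.14],[0.087,0.06,0.01,0,-0.28],[0.087,0.09,0.015,0,-0.42],[0.087,0.12,0.02,0,-0.56],[0.087,0.15,0.025,0,-0.7],[0.087,0.18,0.03,0,-0.84],[0.087,0.21,0.035,0,-0.98],[0.087,0.24,0.04,0,-1.12],[0.087,0.27,0.043,0,-1.26],[0.087,0.3,0.043,0,-1.4],[0.087,0.304,0.043,0,-1.54],[0.087,0.304,0.043,0,-1.57],[0.087,0.304,0.043,0,-1.57],[0.087,0.304,0.043,0,-1.57]]'
python3 - <<'E'
from h import *
import pickle
p=P("wrist");im=read_camera("wrist");pickle.dump(p,open("w3.pkl","wb"));cv2.imwrite("pics/w3.png",im);print(get_obs()["qpos"])
E
```

```text
time_s: 3.2
tool_pos: [0.574, 0.3821, 0.3026]
tool_rot: [-179.9, 0.0, 179.7]
force: [-0.4, -0.0, 0.4]
grip_width: 0.0871
[-17.43946466  24.37781393 -27.27301045  68.3076317   10.95955748
  89.75797702  47.07049255]
```

View pics/w3.png

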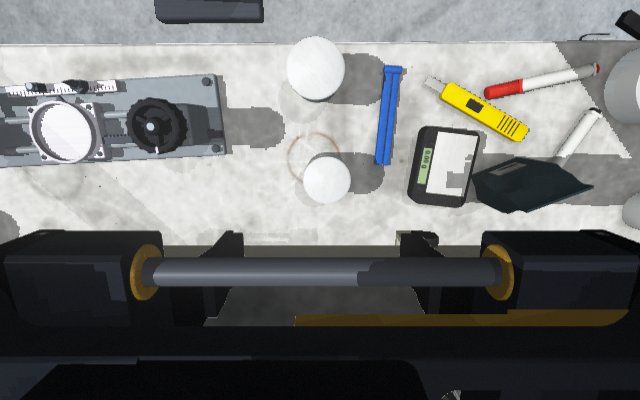

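```bash
python3 - <<'E'
from h import *
import pickle
p=pickle.load(open("w3.pkl","rb"));im=cv2.imread("pics/w3.png")
g=(im.min(2)>235).astype(np.uint8);g[:,:270]=0;g[:,365:]=0;g[:30]=0;g[215:]=0
for c in cv2.findContours(g,0,2)[0]:
    if cv2.contourArea(c)>600:
        e=cv2.fitEllipse(cv2.convexHull(c));u,v=e[0];r=sum(e[1])/4
        z=.07 if v>130 else .082
        print(e,ray(0,u,v,z,p)[:2],"diam",np.linalg.norm(ray(0,u-r,v,z,p)-ray(0,u+r,v,z,p)))
E
```

```text
((320.94683837890625, 178.9380340576172), (34.34226989746094, 44.83184814453125), 10.546833992004395) [0.57722513 0.38104851] diam 0.050571973554624554
((308.7862548828125, 69.827392578125), (44.095706939697266, 61.36033248901367), 162.7891082763672) [0.44930301 0.3679891 ] diam 0.059894268198713276
```

```bash
python3 - <<'E'
from h import *
import pickle
p=pickle.load(open("w3.pkl","rb"));im=cv2.imread("pics/w3.png")
cv2.imwrite("pics/w3z.png",cv2.resize(im[140:220,280:380],None,fx=7,fy=7,interpolation=0))
for u in (326,327,328):print(ray(0,u,179.5,.07,p)[:2])
E
```

```text
[0.57798548 0.38750256]
[0.57799185 0.38878057]
[0.57799822 0.39005857]
```

View pics/w3z.png

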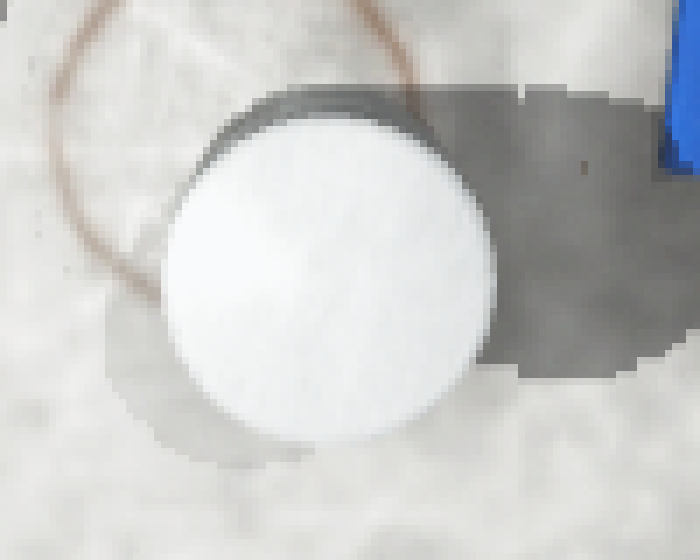

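```bash
python3 -m handwheel '[[0.087,-0.003,0.005,0.04,0],[0.087,-0.003,0.005,0.08,0],[0.087,-0.003,0.005,0.12,0],[0.087,-0.003,0.005,0.16,0],[0.087,-0.003,0.005,0.195,0],[0.087,-0.003,0.005,0.225,0],[0.087,-0.003,0.005,0.25,0],[0.087,-0.003,0.005,0.268,0],[0.087,-0.003,0.005,0.28,0],[0.087,-0.003,0.005,0.28,0],[0.087,-0.003,0.005,0.28,0]]'
```

```text
time_s: 4.35
tool_pos: [0.5767, 0.3894, 0.0236]
tool_rot: [180.0, 0.1, 179.9]
force: [1.4, 0.7, -0.4]
grip_width: 0.087
```

```bash
python3 -m handwheel '[[0.07,0,0,0,0],[0.06,0,0,0,0],[0.05,0,0,0,0],[0.05,0,0,0,0],[0.05,0,0,0,0],[0.05,0,0,0,0],[0.05,0,0,0,0]]' 20
```

```text
time_s: 5.05
tool_pos: [0.5762, 0.3891, 0.0231]
tool_rot: [180.0, 0.0, 180.0]
force: [-0.5, -1.1, 3.2]
grip_width: 0.0614
```

```bash
python3 -m handwheel '[[0.05,0,0,-0.01,0],[0.05,0,0,-0.03,0],[0.05,0,0,-0.06,0],[0.05,0,0,-0.09,0],[0.05,0,0,-0.12,0],[0.05,0,0,-0.15,0],[0.05,0,0,-0.17,0],[0.05,0,0,-0.18,0],[0.05,0,0,-0.18,0],[0.05,0,0,-0.18,0]]'
python3 - <<'E'
from h import *
s=read_camera("scene");cv2.imwrite("pics/s5.png",cv2.resize(s[100:340,60:340],None,fx=2.5,fy=2.5));print(get_obs()['qpos'])
E
```

```text
time_s: 6.05
tool_pos: [0.5755, 0.3886, 0.2012]
tool_rot: [-179.9, -0.1, 180.0]
force: [1.0, -0.4, -1.9]
grip_width: 0.0616
[-17.17180155  26.77308187 -27.01425478  76.77108879  11.99949253
  79.42312124  46.04493305]
```

View pics/s5.png

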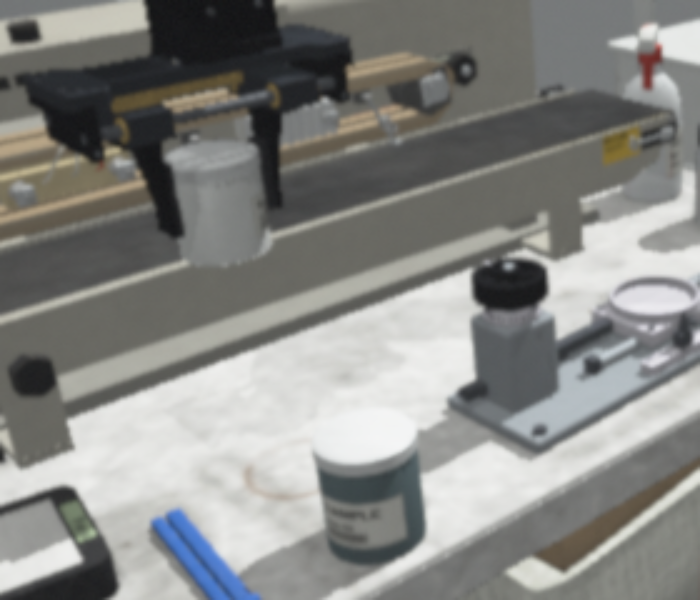

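```bash
python3 -m handwheel '[[0.05,0.003,-0.015,0,0],[0.05,0.008,-0.05,0,0],[0.05,0.014,-0.085,0,0],[0.05,0.021,-0.125,0,0],[0.05,0.028,-0.165,0,0],[0.05,0.035,-0.205,0,0],[0.05,0.042,-0.245,0,0],[0.05,0.048,-0.285,0,0],[0.05,0.053,-0.32,0,0],[0.05,0.0575,-0.345,0,0],[0.05,0.0575,-0.352,0,0],[0.05,0.0575,-0.352,0.02,0],[0.05,0.0575,-0.352,0.05,0],[0.05,0.0575,-0.352,0.08,0],[0.05,0.0575,-0.352,0.1,0],[0.05,0.0575,-0.352,0.1,0],[0.05,0.0575,-0.352,0.1,0]]'
python3 - <<'E'
from h import *
s=read_camera("scene");cv2.imwrite("pics/s6.png",cv2.resize(s[150:290,210:410],None,fx=4,fy=4))
s=read_camera("side");cv2.imwrite("pics/d6.png",cv2.resize(s[140:290,260:380],None,fx=4,fy=4))
E
```

```text
time_s: 7.8
tool_pos: [0.518, 0.038, 0.1023]
tool_rot: [180.0, -0.1, -180.0]
force: [0.4, -0.1, -0.8]
grip_width: 0.0621
```

View pics/s6.png

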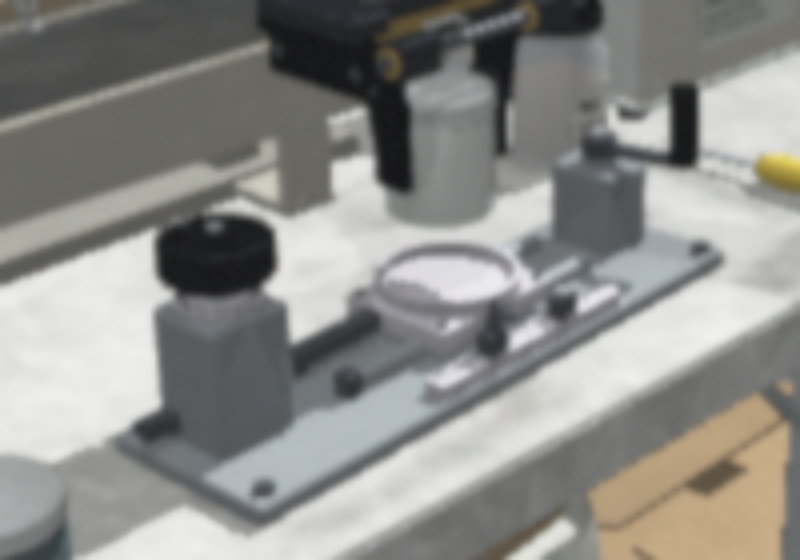

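View pics/d6.png

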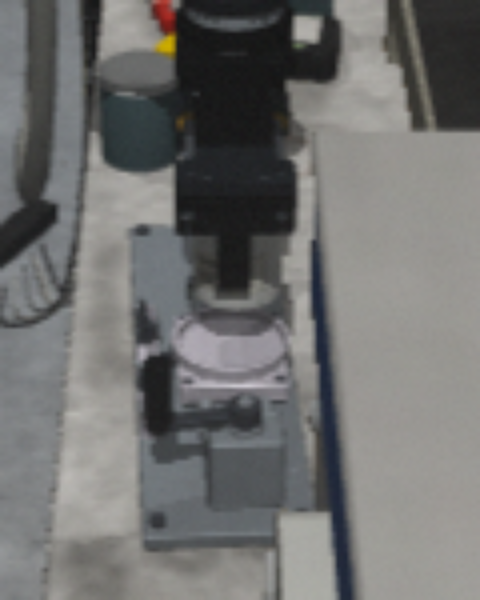

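```bash
python3 - <<'E'
from h import *
print(ray("scene",322,219.5,.042),proj("scene",[.519,.037,.042]))
print("tin bottom in crop",(proj("scene",[.519,.038,.079])-[210,150])*4, "side nest",ray("side",260+233/4,140+340/4,.042),"tin bottom side",(proj("side",[.519,.038,.079])-[260,140])*4)
E
```

```text
[0.50560851 0.04566264 0.042     ] [320.46881589 216.48103023]
tin bottom in crop [439.23716666 205.11712212] side nest [0.52066659 0.03419414 0.042     ] tin bottom side [230.82638352 291.45305611]
```

```bash
python3 - <<'E'
from h import *
s=read_camera("scene")
c=s[160:245,290:355]
# overlays: predicted tin bottom circle r30 & lid, predicted nest rim r41 z.042
f=8;big=cv2.resize(c,None,fx=f,fy=f,interpolation=0)
def circ(x,y,z,r,col):
    pts=np.array([(proj("scene",[x+r*np.cos(a),y+r*np.sin(a),z])-[290,160]+.5)*f for a in np.linspace(0,6.28,60)]).astype(int)
    cv2.polylines(big,[pts],True,col,1)
circ(.519,.038,.079,.03,(0,0,255));circ(.519,.038,.149,.031,(0,0,255));circ(.519,.037,.042,.041,(0,255,0))
cv2.imwrite("pics/s7.png",big)
E
```

```text
(no output)
```

View pics/s7.png

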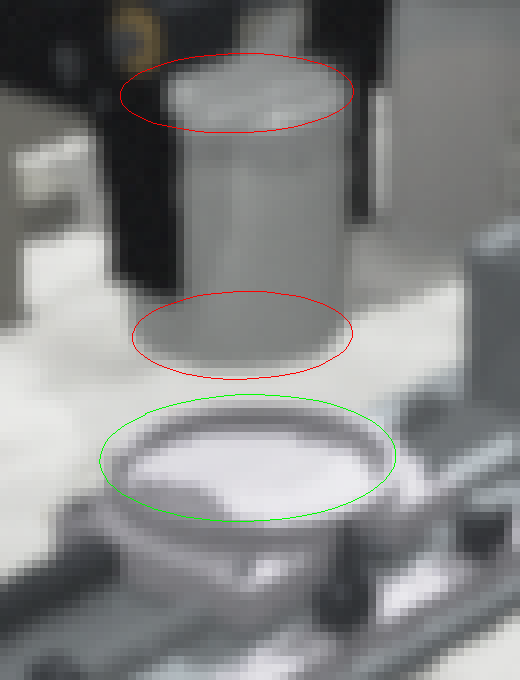

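```bash
python3 -m handwheel '[[0.05,0.002,0,0.01,0],[0.05,0.002,0,0.02,0],[0.05,0.002,0,0.028,0],[0.05,0.002,0,0.033,0],[0.05,0.002,0,0.037,0],[0.05,0.002,0,0.037,0],[0.05,0.002,0,0.037,0]]'
python3 - <<'E'
from h import *
s=read_camera("scene");cv2.imwrite("pics/s8.png",cv2.resize(s[160:245,290:355],None,fx=7,fy=7))
s=read_camera("side");cv2.imwrite("pics/d8.png",cv2.resize(s[180:260,280:360],None,fx=7,fy=7))
E
```

```text
time_s: 8.65
tool_pos: [0.5164, 0.037, 0.0656]
tool_rot: [180.0, 0.0, 180.0]
force: [0.5, -0.4, -1.1]
grip_width: 0.0618
```

View pics/s8.png

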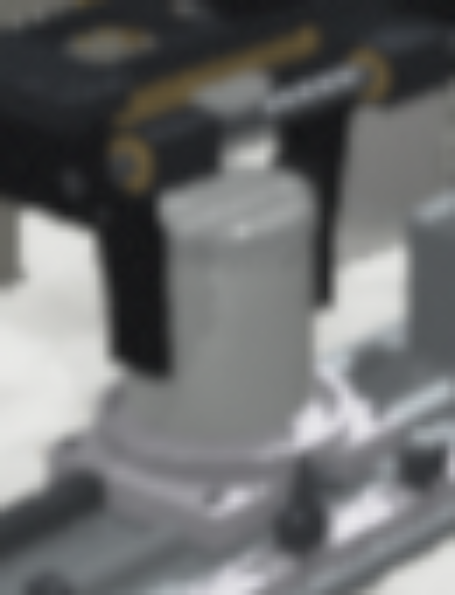

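View pics/d8.png

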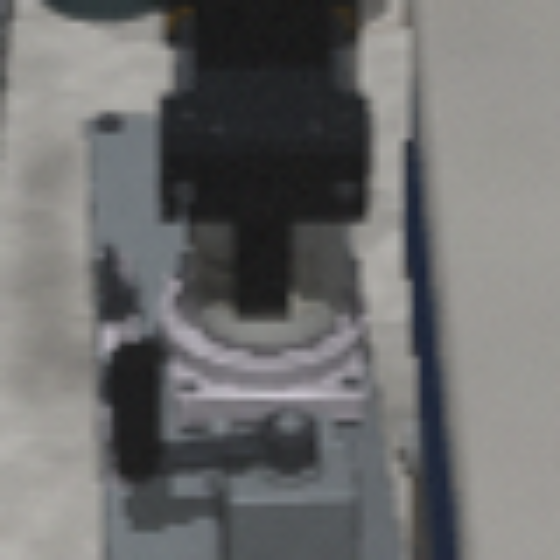

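```bash
python3 -m handwheel '[[0.05,0,0,0.003,0],[0.05,0,0,0.006,0],[0.05,0,0,0.0085,0],[0.05,0,0,0.0085,0],[0.05,0,0,0.0085,0]]'
python3 - <<'E'
from h import *
s=read_camera("scene");cv2.imwrite("pics/s9.png",cv2.resize(s[160:245,290:355],None,fx=7,fy=7))
E
```

```text
time_s: 9.25
tool_pos: [0.5162, 0.037, 0.0569]
tool_rot: [-180.0, -0.0, 180.0]
force: [-0.3, 0.6, -1.4]
grip_width: 0.0617
```

View pics/s9.png

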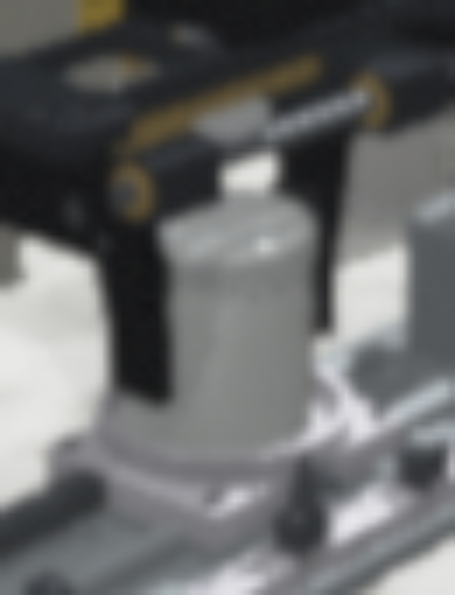

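```bash
python3 -m handwheel '[[0.05,0,0,0.0005,0],[0.05,0,0,0.001,0],[0.05,0,0,0.001,0],[0.05,0,0,0.001,0]]'
python3 -m handwheel '[[0.063,0,0,0,0],[0.066,0,0,0,0],[0.07,0,0,0,0],[0.078,0,0,0,0],[0.087,0,0,0,0],[0.087,0,0,0,0],[0.087,0,0,0,0]]'
```

```text
time_s: 9.7
tool_pos: [0.5164, 0.037, 0.0569]
tool_rot: [-180.0, 0.0, 180.0]
force: [-2.4, 0.1, 5.7]
grip_width: 0.0617
time_s: 10.4
tool_pos: [0.5162, 0.037, 0.056]
tool_rot: [-180.0, 0.0, 180.0]
force: [0.4, -0.5, -0.4]
grip_width: 0.0861
```

```bash
python3 -m handwheel '[[0.087,0,0,-0.01,0],[0.087,0,0,-0.03,0],[0.087,0,0,-0.06,0],[0.087,0,0,-0.095,0],[0.087,0,0,-0.13,0],[0.087,0,0,-0.155,0],[0.087,0,0,-0.17,0],[0.087,0,0,-0.17,0]]'
python3 - <<'E'
from h import *
print(get_obs()['qpos'].round(1))
s=read_camera("scene");cv2.imwrite("pics/s10.png",cv2.resize(s[150:290,210:410],None,fx=4,fy=4))
p=P("wrist");im=read_camera("wrist");cv2.imwrite("pics/w10.png",im)
E
```

```text
time_s: 11.2
tool_pos: [0.5175, 0.0372, 0.2286]
tool_rot: [180.0, 0.3, 180.0]
force: [-0.6, -0.9, -0.2]
grip_width: 0.0874
[ 10.9   2.9 -18.5 100.7   1.   76.3  82.1]
```

View pics/s10.png

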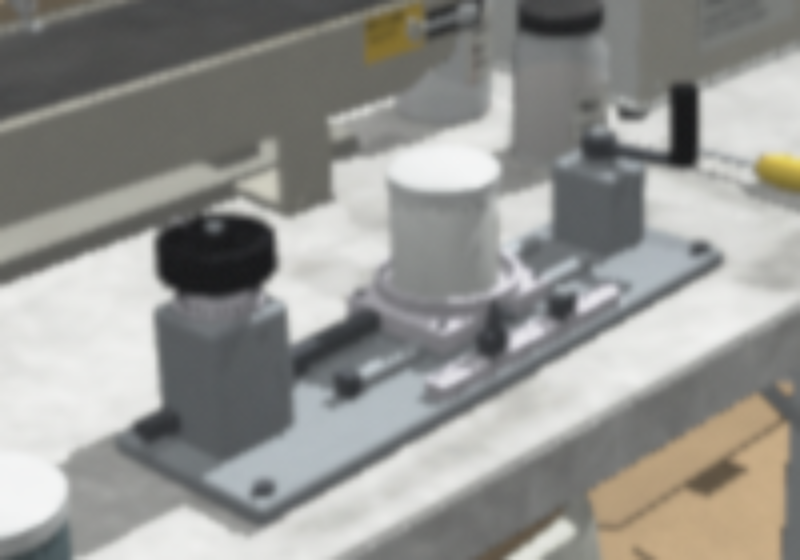

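View pics/w10.png

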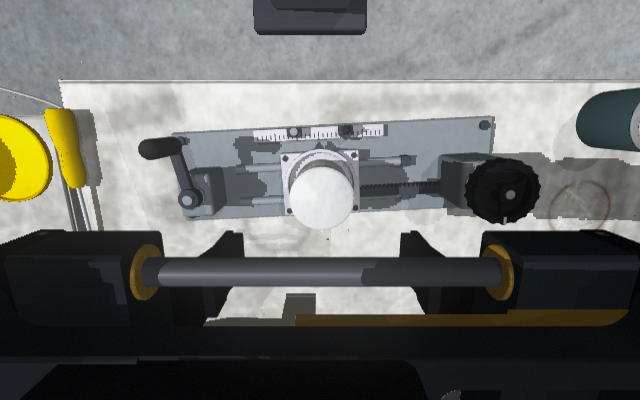

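```bash
python3 - <<'E'
from h import *
import pickle
pickle.dump(P("wrist"),open("w10.pkl","wb"))
im=cv2.imread("pics/w10.png");cv2.imwrite("pics/w10z.png",cv2.resize(im[100:220,240:400],None,fx=5,fy=5,interpolation=2))
p=P("wrist")
print("wheel",ray(0,510,195,.124,p),"piv",ray(0,190,200,.09,p))
E
```

```text
wheel [0.50872317 0.19931937 0.124     ] piv [ 0.52172579 -0.0918701   0.09      ]
```

View pics/w10z.png

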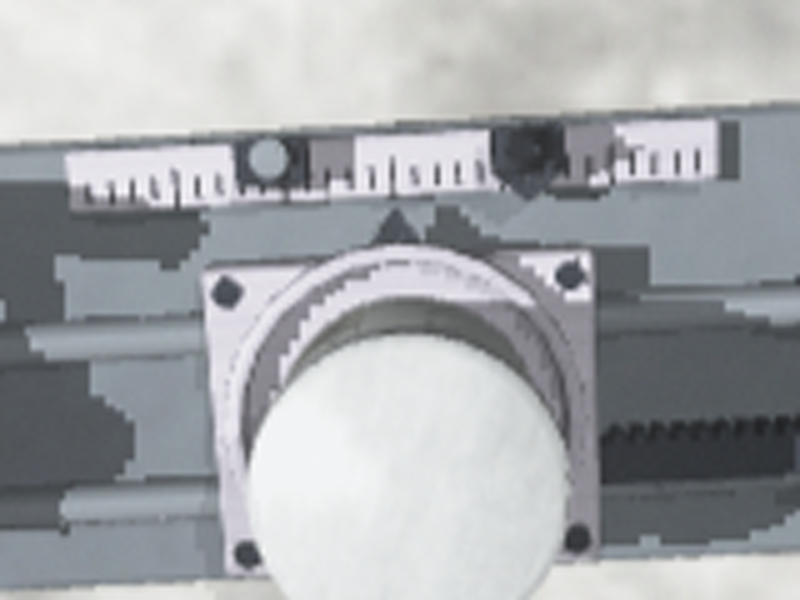

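```bash
python3 - <<'E'
from h import *
import pickle
p=pickle.load(open("w10.pkl","rb"))
f=lambda x,y,z:ray(0,240+x/5,100+y/5,z,p)[:2]
a=f(397,208,.028);b=f(528,200,.028);print(a,b)
c=f(722,122,.024);d=f(66,155,.024);t=np.arctan2(-(c-d)[0],(c-d)[1]);print("yaw",np.degrees(t),np.linalg.norm(c-d))
e=np.array([-np.sin(t),np.cos(t)]);s=(b-a)@e;print(s,np.degrees(s/.008),s/.008)
E
```

```text
[0.46947148 0.0344234 ] [0.46770549 0.06394037]
yaw 2.787222922549299 0.1481914436350457
0.029567927233092876 211.76467992576895 3.6959909041366092
```

```bash
python3 -m handwheel '[[0.087,0.001,0.01,0,0.14],[0.087,0.002,0.02,0,0.28],[0.087,0.003,0.03,0,0.42],[0.087,0.004,0.04,0,0.56],[0.087,0.005,0.05,0,0.7],[0.087,0.006,0.06,0,0.84],[0.087,0.007,0.07,0,0.98],[0.087,0.008,0.08,0,1.12],[0.087,0.0085,0.09,0,1.26],[0.087,0.0085,0.1,0,1.4],[0.087,0.0085,0.11,0,1.54],[0.087,0.0085,0.12,0,1.68],[0.087,0.0085,0.13,0,1.82],[0.087,0.0085,0.14,0,1.96],[0.087,0.0085,0.15,0,2.1],[0.087,0.0085,0.16,0,2.24],[0.087,0.0085,0.163,0,2.38],[0.087,0.0085,0.163,0,2.52],[0.087,0.0085,0.163,0,2.66],[0.087,0.0085,0.163,0,2.8]]'
python3 -m handwheel '[[0.087,0,0,0,0],[0.087,0,0,0,0]]'
python3 - <<'E'
from h import *
o=get_obs();print(o['qpos'].round(1));p=P("wrist")
im=read_camera("wrist");cv2.imwrite("pics/w11.png",im)
r=np.radians(o['tool_rot'][2]);d=np.array([.509,.200])-o['tool_pos'][:2]
print("tool shift",d@[np.cos(r),np.sin(r)],d@[np.sin(r),-np.cos(r)],o['tool_pos'][2]-.096)
E
```

```text
time_s: 13.3
tool_pos: [0.5068, 0.1996, 0.2236]
tool_rot: [-180.0, 0.2, 19.2]
force: [-0.2, 0.6, -0.4]
grip_width: 0.087
time_s: 13.5
tool_pos: [0.5072, 0.1998, 0.2246]
tool_rot: [-180.0, 0.1, 19.7]
force: [-0.3, -0.2, 0.1]
grip_width: 0.0869
[ -5.3   6.7 -20.5  97.3   2.4  76.6 -96.5]
tool shift 0.0017986909393489115 0.00043214953027950347 0.1285838783157316
```

View pics/w11.png

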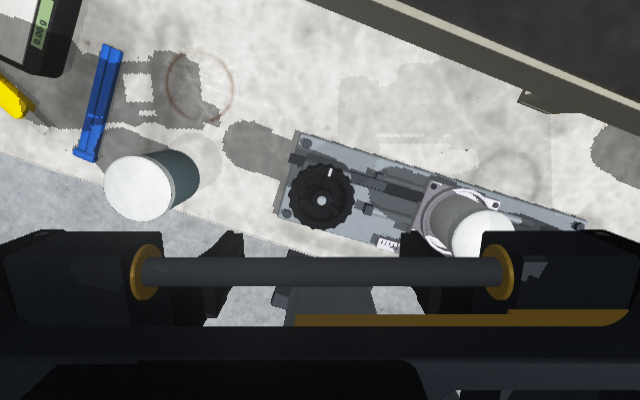

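```bash
python3 - <<'E'
from h import *
print(ray("wrist",321,201,.124),get_obs()['tool_pos'])
E
python3 -m handwheel '[[0.087,0.002,0,0.03,0],[0.087,0.002,0,0.06,0],[0.087,0.002,0,0.085,0],[0.087,0.002,0,0.105,0],[0.087,0.002,0,0.118,0],[0.087,0.002,0,0.127,0],[0.087,0.002,0,0.127,0],[0.087,0.002,0,0.127,0]]'
```

```text
[0.50925282 0.20060772 0.124     ] [0.50733051 0.19983075 0.22493932]
time_s: 14.35
tool_pos: [0.5103, 0.201, 0.0998]
tool_rot: [180.0, -0.1, 19.6]
force: [0.5, -0.7, -0.2]
grip_width: 0.0868
```

```bash
python3 -m handwheel '[[0.087,0,0,0.003,0],[0.07,0,0,0.003,0],[0.05,0,0,0.003,0],[0.05,0,0,0.003,0],[0.05,0,0,0.003,0],[0.05,0,0,0.003,0],[0.05,0,0,0.003,0]]' 25
```

```text
time_s: 15.05
tool_pos: [0.5098, 0.2009, 0.0962]
tool_rot: [-180.0, -0.0, 19.5]
force: [-0.0, -0.3, 0.5]
grip_width: 0.0593
```

```bash
python3 -m handwheel '[[0.05,0,0,0,-0.05],[0.05,0,0,0,-0.15],[0.05,0,0,0,-0.25],[0.05,0,0,0,-0.35],[0.05,0,0,0,-0.45],[0.05,0,0,0,-0.55],[0.05,0,0,0,-0.65],[0.05,0,0,0,-0.75],[0.05,0,0,0,-0.85],[0.05,0,0,0,-0.95],[0.05,0,0,0,-1.05],[0.05,0,0,0,-1.15],[0.05,0,0,0,-1.25],[0.05,0,0,0,-1.35],[0.05,0,0,0,-1.45],[0.05,0,0,0,-1.55],[0.05,0,0,0,-1.65],[0.05,0,0,0,-1.75],[0.05,0,0,0,-1.85],[0.05,0,0,0,-1.85]]'
python3 - <<'E'
from h import *
print(get_obs()['qpos'].round(1))
s=read_camera("scene");cv2.imwrite("pics/s12.png",cv2.resize(s[150:290,210:410],None,fx=4,fy=4))
E
```

```text
time_s: 17.05
tool_pos: [0.5093, 0.2011, 0.0962]
tool_rot: [-180.0, -0.0, 125.6]
force: [-2.1, 0.1, 3.5]
grip_width: 0.0594
[  5.   14.5 -33.  105.5   8.8  62.6   4.3]
```

View pics/s12.png

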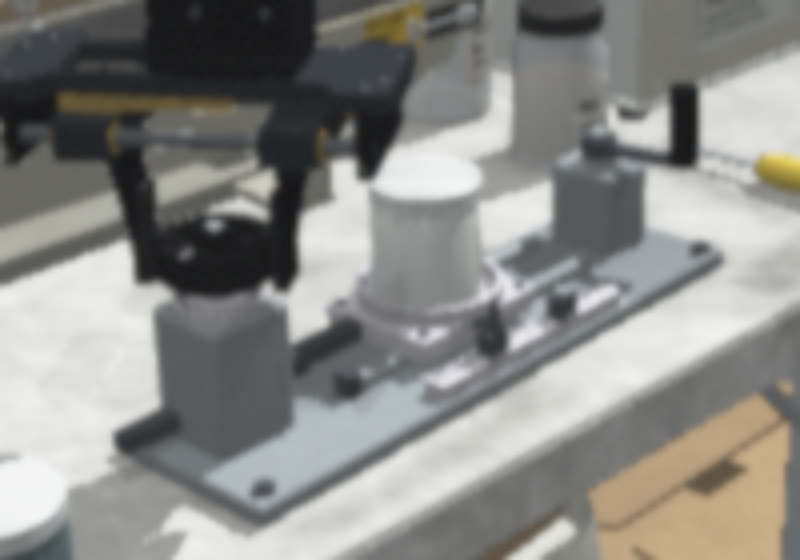

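```bash
python3 -m handwheel '[[0.05,0,0,0,-0.05],[0.05,0,0,0,-0.15],[0.05,0,0,0,-0.25],[0.05,0,0,0,-0.35],[0.05,0,0,0,-0.45],[0.05,0,0,0,-0.55],[0.05,0,0,0,-0.65],[0.05,0,0,0,-0.75],[0.05,0,0,0,-0.85],[0.05,0,0,0,-0.95],[0.05,0,0,0,-1.05],[0.05,0,0,0,-1.15],[0.05,0,0,0,-1.25],[0.05,0,0,0,-1.35],[0.05,0,0,0,-1.45],[0.05,0,0,0,-1.55],[0.05,0,0,0,-1.65],[0.05,0,0,0,-1.75],[0.05,0,0,0,-1.85],[0.05,0,0,0,-1.85]]'
python3 -m handwheel '[[0.05,0,0,0,0],[0.05,0,0,0,0]]'
python3 - <<'E'
from h import *
print(get_obs()['qpos'].round(1))
s=read_camera("scene");cv2.imwrite("pics/s13.png",cv2.resize(s[150:290,210:410],None,fx=4,fy=4))
cv2.imwrite("pics/w13.png",read_camera("wrist"))
E
```

```text
time_s: 19.1
tool_pos: [0.5093, 0.2006, 0.0962]
tool_rot: [180.0, -0.1, -128.6]
force: [-3.9, 0.2, 6.0]
grip_width: 0.0592
time_s: 19.3
tool_pos: [0.5093, 0.2006, 0.0962]
tool_rot: [180.0, -0.1, -128.7]
force: [-4.0, -0.6, 5.2]
grip_width: 0.0596
[ 17.9  17.8 -48.5 105.1  14.8  63.7 105.5]
```

View pics/s13.png

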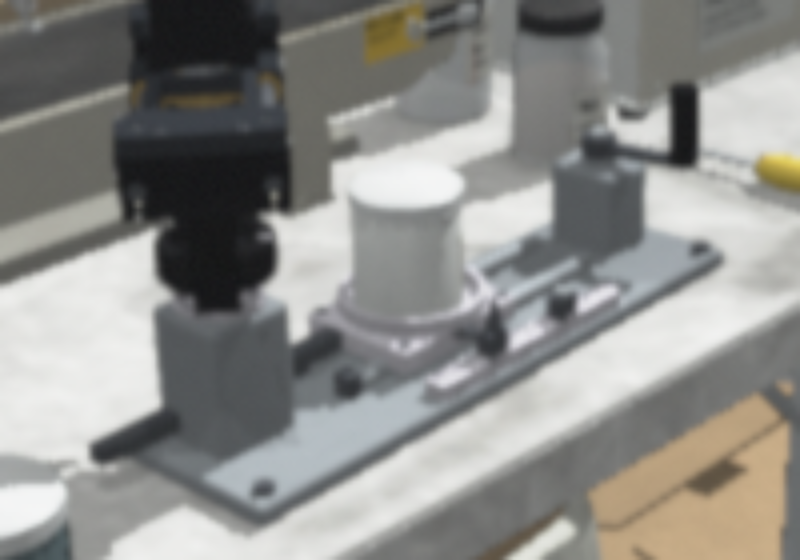

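View pics/w13.png

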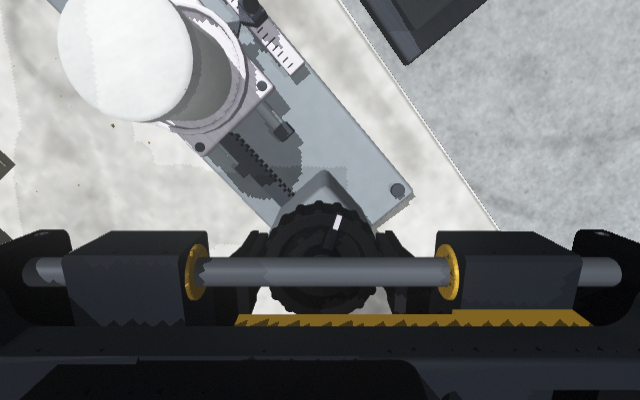

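```bash
python3 -m handwheel '[[0.07,0,0,0,0],[0.087,0,0,0,0],[0.087,0,0,0,0],[0.087,0,0,0,0],[0.087,0,0,-0.01,0],[0.087,0,0,-0.03,0],[0.087,0,0,-0.06,0],[0.087,0,0,-0.09,0],[0.087,0,0,-0.115,0],[0.087,0,0,-0.13,0],[0.087,0,0,-0.13,0]]'
python3 - <<'E'
from h import *
o=get_obs();r=np.radians(o['tool_rot'][2]);d=np.array([.5175,.037])-o['tool_pos'][:2];print(o['tool_pos'],o['tool_rot'])
print("tool shift",d@[np.cos(r),np.sin(r)],d@[np.sin(r),-np.cos(r)])
E
```

```text
time_s: 20.5
tool_pos: [0.511, 0.2013, 0.2285]
tool_rot: [-179.8, 0.2, -128.5]
force: [-0.2, 0.1, -0.4]
grip_width: 0.0868
[0.51099088 0.20132724 0.22847123] [-179.83039737    0.19057896 -128.49375388]
tool shift 0.12456352101449843 -0.10737662256880798
```

```bash
python3 -m handwheel '[[0.087,0.018,-0.015,0,0.13],[0.087,0.036,-0.031,0,0.26],[0.087,0.054,-0.046,0,0.39],[0.087,0.071,-0.061,0,0.52],[0.087,0.089,-0.077,0,0.65],[0.087,0.107,-0.092,0,0.78],[0.087,0.125,-0.107,0,0.9],[0.087,0.125,-0.107,0,0.9],[0.087,0.125,-0.107,0,0.9],[0.087,0.125,-0.107,0,0.9]]'
python3 - <<'E'
from h import *
import pickle
p=P("wrist");pickle.dump(p,open("w14.pkl","wb"));im=read_camera("wrist");cv2.imwrite("pics/w14.png",im)
print(get_obs()['qpos'].round(1))
cv2.imwrite("pics/w14z.png",cv2.resize(im[100:220,240:400],None,fx=5,fy=5,interpolation=2))
cv2.imwrite("pics/w14l.png",cv2.resize(im[100:230,110:240],None,fx=4,fy=4,interpolation=2))
E
```

```text
time_s: 21.5
tool_pos: [0.5153, 0.0378, 0.2255]
tool_rot: [180.0, -0.1, -179.9]
force: [-0.4, 0.8, -0.1]
grip_width: 0.0872
[ 31.2   4.3 -39.8 100.4   2.8  76.4  80.9]
```

View pics/w14z.png

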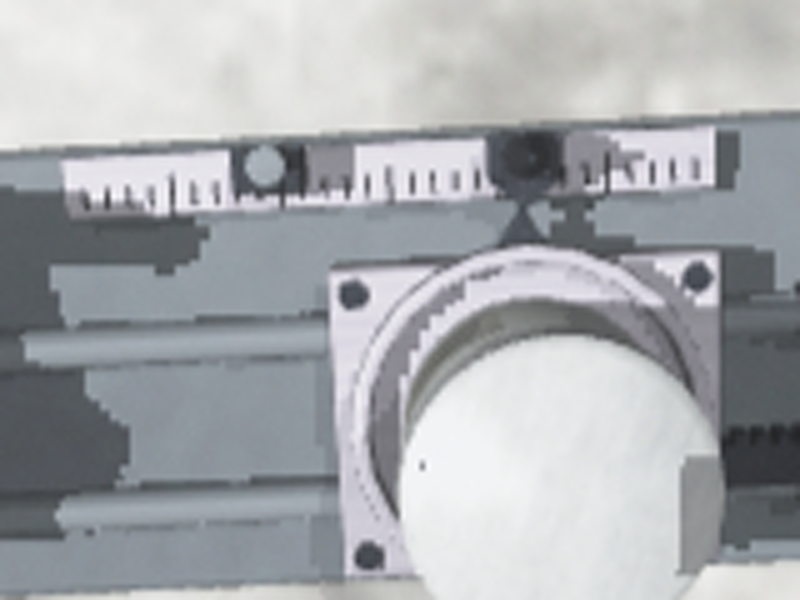

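View pics/w14l.png

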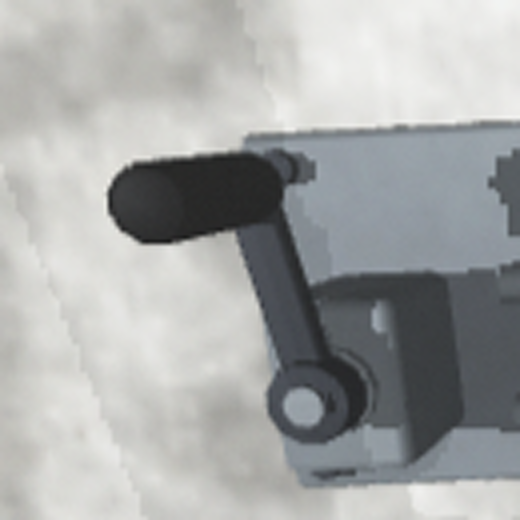

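```bash
python3 - <<'E'
from h import *
import pickle
p=pickle.load(open("w14.pkl","rb"))
h=ray(0,110+148/4,100+203/4,.122,p)[:2];print(h)
for z in(.08,.09,.1):
    v=ray(0,185.5,201,z,p)[:2];print(z,v,np.hypot(*(h-v)),np.degrees(np.arctan2(*(h-v)[::-1])))
f=lambda x,y:ray(0,240+x/5,100+y/5,.028,p)[:2]
t=np.radians(3);d=f(525,200)-f(523,205);print(d@[-np.sin(t),np.cos(t)])
o=get_obs();print(o['tool_pos'])
E
```

```text
[ 0.47110398 -0.10870932]
0.08 [ 0.52533608 -0.09993589] 0.05493718450273962 -170.8105505510907
0.09 [ 0.52276028 -0.09545377] 0.05332995108162813 -165.60783560590707
0.1 [ 0.52018448 -0.09097165] 0.05218736798156284 -160.13016613613388
0.0004842130879075289
[0.51541295 0.03786074 0.22565535]
```

```bash
python3 -m handwheel '[[0.06,0.003,-0.009,0,0.147],[0.06,0.006,-0.018,0,0.294],[0.06,0.009,-0.027,0,0.441],[0.06,0.012,-0.036,0,0.588],[0.06,0.015,-0.045,0,0.735],[0.06,0.018,-0.054,0,0.882],[0.06,0.021,-0.063,0,1.029],[0.06,0.024,-0.072,0,1.176],[0.06,0.027,-0.081,0,1.323],[0.06,0.03,-0.09,0,1.47],[0.06,0.033,-0.099,0,1.617],[0.06,0.036,-0.108,0,1.764],[0.06,0.039,-0.117,0,1.911],[0.06,0.042,-0.126,0,2.058],[0.06,0.0434,-0.135,0,2.205],[0.06,0.0434,-0.1454,0,2.352],[0.06,0.0434,-0.1454,0,2.499],[0.06,0.0434,-0.1454,0,2.646],[0.06,0.0434,-0.1454,0,2.793],[0.06,0.0434,-0.1454,0,2.94]]'
python3 -m handwheel '[[0.06,0,0,0,0],[0.06,0,0,0,0],[0.06,0,0,0,0]]'
python3 - <<'E'
from h import *
o=get_obs();r=np.radians(o['tool_rot'][2]);p=P("wrist");im=read_camera("wrist");cv2.imwrite("pics/w15.png",im);print(o['qpos'].round(1))
d=np.array([.472,-.1075])-o['tool_pos'][:2];print("tool shift",d@[np.cos(r),np.sin(r)],d@[np.sin(r),-np.cos(r)],o['tool_pos'][2]-.085)
import pickle;pickle.dump(p,open("w15.pkl","wb"))
E
```

```text
time_s: 23.55
tool_pos: [0.4725, -0.1078, 0.2259]
tool_rot: [-180.0, -0.0, 11.3]
force: [-0.4, -0.1, 0.2]
grip_width: 0.0603
time_s: 23.85
tool_pos: [0.4723, -0.1086, 0.226]
tool_rot: [-180.0, -0.0, 11.7]
force: [-0.5, 0.2, 0.8]
grip_width: 0.0603
[ 40.3  -0.9 -29.9 104.6  -0.5  76.2 -67.8]
tool shift -8.220196257172934e-05 -0.001170157047169793 0.1410245417936602
```

View pics/w15.png

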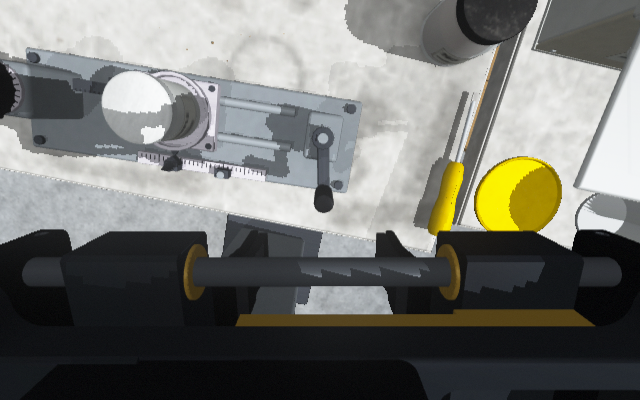

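```bash
python3 - <<'E'
from h import *
print(ray("wrist",324,203,.122),ray("wrist",322,139,.09))
E
python3 -m handwheel '[[0.06,0,-0.001,0.03,0],[0.06,0,-0.001,0.06,0],[0.06,0,-0.001,0.085,0],[0.06,0,-0.001,0.11,0],[0.06,0,-0.001,0.128,0],[0.06,0,-0.001,0.139,0],[0.06,0,-0.001,0.139,0],[0.06,0,-0.001,0.139,0]]'
```

```text
[ 0.47250679 -0.11132438  0.122     ] [ 0.52438936 -0.09884647  0.09      ]
time_s: 24.7
tool_pos: [0.4726, -0.1082, 0.0877]
tool_rot: [180.0, -0.0, 11.5]
force: [0.4, -0.1, 1.3]
grip_width: 0.0597
```

```bash
python3 -m handwheel '[[0.04,0,0,0,0],[0.02,0,0,0,0],[0.01,0,0,0,0],[0.01,0,0,0,0],[0.01,0,0,0,0],[0.01,0,0,0,0],[0.01,0,0,0,0]]' 12
python3 - <<'E'
from h import *
o=get_obs();r=np.radians(o['tool_rot'][2]);t=o['tool_pos'][:2];pv=np.array([.5258,-.098])
print(t,np.hypot(*(t-pv)),np.degrees(np.arctan2(*(t-pv)[::-1])))
a0=np.arctan2(*(t-pv)[::-1])
for a in np.linspace(a0,np.radians(-87+1),11):
    d=pv+.055*np.array([np.cos(a),np.sin(a)])-(pv+.055*np.array([np.cos(a0),np.sin(a0)]))
    print((d@[np.cos(r),np.sin(r)]).round(4),(d@[np.sin(r),-np.cos(r)]).round(4),round(-(a-a0),3))
E
```

```text
time_s: 25.4
tool_pos: [0.4719, -0.1085, 0.0871]
tool_rot: [180.0, 0.0, 11.5]
force: [-1.0, -0.7, 0.9]
grip_width: 0.0174
[ 0.47191779 -0.10848597] 0.054893064619760595 -168.9873645542758
0.0 0.0 -0.0
0.0005 0.0079 -0.145
0.0022 0.0157 -0.29
0.0049 0.0232 -0.435
0.0087 0.0302 -0.579
0.0135 0.0366 -0.724
0.0191 0.0422 -0.869
0.0255 0.0469 -1.014
0.0325 0.0507 -1.159
0.04 0.0534 -1.304
0.0478 0.055 -1.448
```

```bash
python3 -m handwheel '[[0.01,0.0002,0.004,0,-0.07],[0.01,0.0005,0.0079,0,-0.145],[0.01,0.0012,0.0118,0,-0.22],[0.01,0.0022,0.0157,0,-0.29],[0.01,0.0034,0.0195,0,-0.36],[0.01,0.0049,0.0232,0,-0.435],[0.01,0.0067,0.0268,0,-0.51],[0.01,0.0087,0.0302,0,-0.58],[0.01,0.011,0.0335,0,-0.65],[0.01,0.0135,0.0366,0,-0.725],[0.01,0.0162,0.0395,0,-0.8],[0.01,0.0191,0.0422,0,-0.87],[0.01,0.0222,0.0447,0,-0.94],[0.01,0.0255,0.0469,0,-1.015],[0.01,0.0289,0.0489,0,-1.09],[0.01,0.0325,0.0507,0,-1.16],[0.01,0.0362,0.0522,0,-1.23],[0.01,0.04,0.0534,0,-1.305],[0.01,0.044,0.0543,0,-1.38],[0.01,0.044,0.0543,0,-1.38]]'
python3 - <<'E'
from h import *
o=get_obs();t=o['tool_pos'][:2];pv=np.array([.5258,-.098])
print(t,np.hypot(*(t-pv)),np.degrees(np.arctan2(*(t-pv)[::-1])),o['qpos'].round(1))
E
```

```text
time_s: 27.4
tool_pos: [0.5258, -0.1526, 0.0871]
tool_rot: [-180.0, -0.0, 90.6]
force: [-1.5, -0.1, 3.0]
grip_width: 0.0177
[ 0.52582267 -0.1526    ] 0.05460000012962237 -89.97621050481189 [ 45.5  15.7 -36.4 105.8  10.5  61.9   5.8]
```

```bash
python3 -m handwheel '[[0.01,0,0.001,0,0],[0.01,0,0.002,0,0],[0.01,0,0.003,0,0],[0.01,0,0.003,0,0]]'
python3 -m handwheel '[[0.01,0,0.001,0,0],[0.01,0,0.002,0,0],[0.01,0,0.002,0,0]]'
```

```text
time_s: 27.8
tool_pos: [0.5276, -0.1529, 0.087]
tool_rot: [-179.8, 0.0, 90.5]
force: [-5.9, -1.6, 5.2]
grip_width: 0.0176
time_s: 28.1
tool_pos: [0.5277, -0.153, 0.0869]
tool_rot: [-179.6, 0.0, 90.5]
force: [-11.2, -0.2, 10.3]
grip_width: 0.0174
```

```bash
python3 -m handwheel '[[0.02,0,0,0,0],[0.03,0,0,0,0],[0.05,0,0,0,0],[0.05,0,0,0,0],[0.05,0,0,0,0],[0.05,0,0,-0.02,0],[0.05,0,0,-0.05,0],[0.05,0,0,-0.08,0],[0.05,0,0,-0.11,0],[0.05,0,0,-0.14,0],[0.05,-0.03,0,-0.16,0],[0.05,-0.06,0,-0.16,0],[0.05,-0.06,0,-0.16,0],[0.05,-0.06,0,-0.16,0]]'
python3 - <<'E'
from h import *
import pickle
p=P("wrist");pickle.dump(p,open("w16.pkl","wb"));im=read_camera("wrist");cv2.imwrite("pics/w16.png",im)
cv2.imwrite("pics/w16z.png",cv2.resize(im[0:240,200:440],None,fx=2.5,fy=2.5,interpolation=2))
s=read_camera("scene");cv2.imwrite("pics/s16.png",cv2.resize(s[150:290,210:410],None,fx=4,fy=4))
E
```

```text
time_s: 29.5
tool_pos: [0.5315, -0.2128, 0.2467]
tool_rot: [180.0, -0.1, 90.5]
force: [-0.1, 1.1, -0.0]
grip_width: 0.0504
```

View pics/w16z.png

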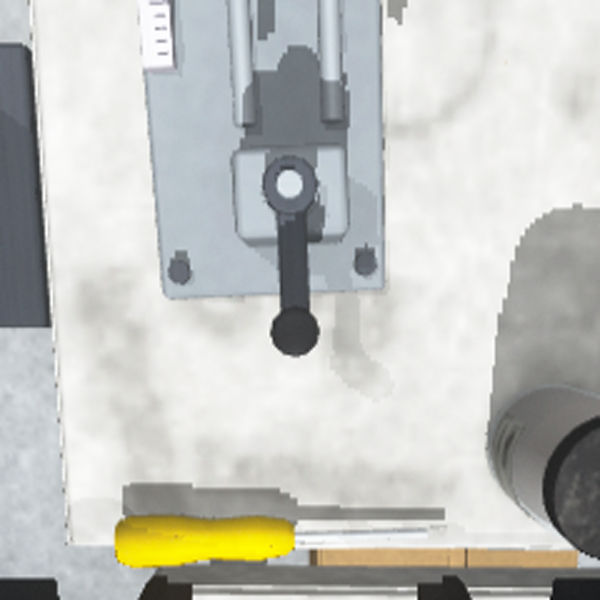

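View pics/s16.png

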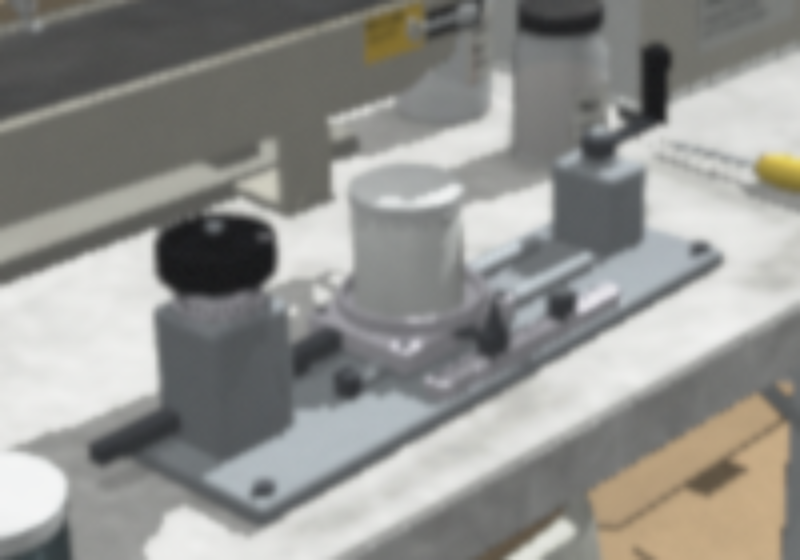

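```bash
python3 - <<'E'
from h import *
import pickle
p=pickle.load(open("w16.pkl","rb"))
f=lambda x,y,z:ray(0,200+x/2.5,y/2.5,z,p)[:2]
h=f(294.5,331,.122);v=f(290,183,.088);d=h-v
print(h,v,np.hypot(*d),"dir",np.degrees(np.arctan2(d[0],-d[1])))
a,b,c=f(165,297,.012),f(385,290,.012),f(384,0,.012);print(np.degrees(np.arctan2(*(b-a)[::-1])),np.degrees(np.arctan2(-(c-b)[0],(c-b)[1])))
E
```

```text
[ 0.5281359 -0.1537908] [ 0.52574152 -0.09982042] 0.05402347364346452 dir 2.540250806970332
2.2744229171062114 2.232470425860988
```

```bash
python3 -m handwheel '[[0.05,0.03,0,-0.02,0],[0.05,0.06,0,-0.04,0],[0.05,0.09,0,-0.04,0],[0.05,0.12,0,-0.04,0],[0.05,0.14,0,-0.04,0],[0.05,0.14,0,-0.04,0],[0.05,0.14,0,-0.04,0],[0.05,0.14,0,-0.04,0]]'
python3 - <<'E'
from h import *
im=read_camera("wrist");cv2.imwrite("pics/w17.png",cv2.resize(im[0:230,210:400],None,fx=2.6,fy=2.6,interpolation=2))
s=read_camera("scene");cv2.imwrite("pics/s17.png",s)
E
```

```text
time_s: 30.4
tool_pos: [0.53, -0.0737, 0.2868]
tool_rot: [-180.0, 0.0, 90.5]
force: [-0.7, -0.6, 0.3]
grip_width: 0.0496
```

View pics/w17.png

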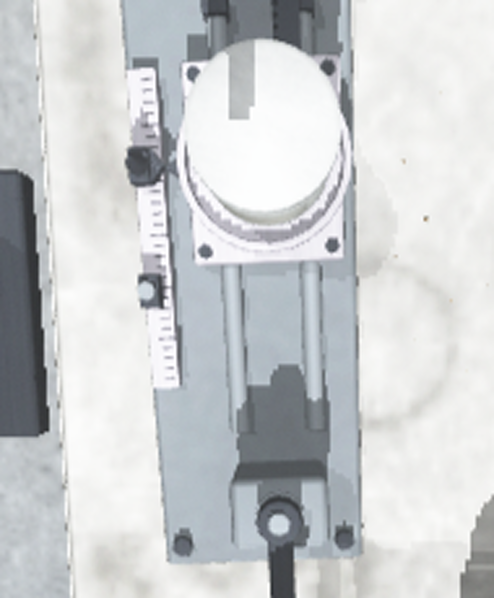

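View pics/s17.png

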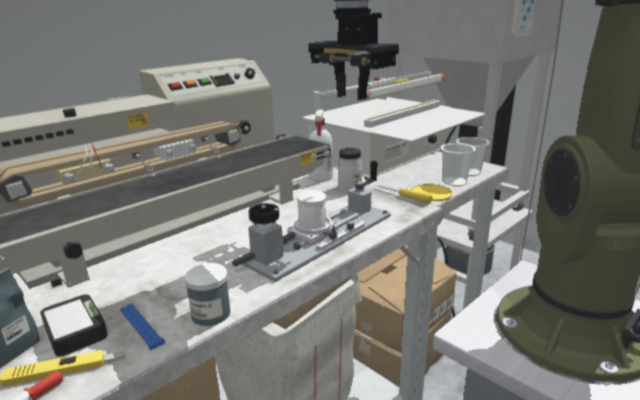

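The pointer still meets the spiked rider's tip at about (160,163) in the crop. The tin is upright in the nest, the lever is in line with the slide, the larger tin hasn't moved, and the arm is clear of everything.

```bash
python3 -c "
from cell import sign_off
print(sign_off())"
```

```text
the job is handed in; nothing more can be done
None
```

The job is done in the order asked and handed in at about 30.5 s of the 72 s allowed; sign-off gives no verdict.

- **Tin:** I gripped the smaller white tin at its far place, stood it in the nest and let go. Later pictures show it upright inside the rim. The larger tin is still in its place.
- **Carriage:** I turned the handwheel 3.70 rad counter-clockwise in one grip. Afterwards the pointer was about 0.5 mm from the spiked index rider along the slide, against the 3 mm allowed. A last picture, taken after the lever was locked, still showed the tips meeting.
- **Lock lever:** I swung it until it stopped moving against about 11 N of push. In the image it lies at 2.5°, while the slide measures 2.2–3.5° depending on the view, so it is in line within measuring error.
- **Forces:** The largest I saw were about 11 N along x and 10 N vertically, both while pushing the lever onto its stop.
- **Disagreement:** The scene camera placed things 4–13 mm nearer the robot in x than the wrist camera did. I went by the wrist and side cameras and moved the tin 2 mm towards the scene reading before lowering it.

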